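Make up two steering-rack repair kits

TASK

Make up the two repair kits from the parts standing on the bench: the larger bearing and the hexagon nut go in the two-compartment tray, and the smaller bearing, the rack yoke and the ball joint go in the three-compartment tray, one part to a compartment in any order. Set each part down flat on the compartment's floor, upright as it stood; do not drop it. Leave the brass bush, the grease jar and the red box where they are.

Things in the scene. Friction and masses are not known exactly. Their poses are not given: they have to be found in the camera images.
- tray_two: Low metal kit tray with TWO compartments in a row, 141 x 90 mm, grey floor, bright edges; compartment centres at x = -34.5 and +34.5 mm, y = 0. Walls and dividers 3 mm thick, top 10 mm above the bench; floor 4 mm thick. Each compartment is 66 (x) by 84 (y) mm inside. Magnetic feet hold it, it does not shift. Origin: centre of its underside, z up, x along the row of compartments.
- tray_three: Low metal kit tray with THREE compartments in a row, 210 x 90 mm, grey floor, bright edges; compartment centres at x = -69, 0 and +69 mm, y = 0. Walls and dividers 3 mm thick, top 10 mm above the bench; floor 4 mm thick. Each compartment is 66 (x) by 84 (y) mm inside. Magnetic feet hold it, it does not shift. Origin: centre of its underside, z up, x along the row of compartments.
- bearing_large: The larger of two steel ball bearings: plain round outside, 44 mm diameter, 26 mm high, lying flat; dark shield ring and black plugged bore on top. About 0.2 kg. At the start every one of the stock parts and the jar and box beside them has at least 25 mm clear on all sides. Origin: centre of its underside, z up.
- bearing_small: The smaller steel ball bearing: 30 mm diameter, 24 mm high, lying flat; dark shield ring and black plugged bore on top. About 0.09 kg. Origin: centre of its underside, z up.
- hex_nut: Big steel hexagon nut lying flat: 36 mm across the flats, 41.6 mm across the corners, 26 mm high, black plugged bore. Its own x axis is square to one pair of flats; the other pairs are 60 degrees either way. About 0.15 kg. Origin: centre of its underside, z up.
- yoke: Aluminium rack support yoke standing upright: round body 38 mm diameter and 24 mm high, with a grooved saddle on top (two low ridges, to 32 mm high). About 0.09 kg. Origin: centre of its underside, z up.
- ball_joint: Steel rack-end ball joint standing on its housing: round housing 34 mm diameter and 28 mm high, tapering above to a slim upright stud of 14 mm diameter, 70 mm high in all. About 0.24 kg. Origin: centre of its underside, z up.
- bush: Plain brass tube bush standing upright, 28 mm outside, 18 mm bore, 34 mm high. Not wanted for these kits; stays where it is. Origin: centre of its underside, z up.
- grease_jar: Small closed jar with paper label and black lid, 44 mm diameter, 60 mm high, standing among the stock; stays where it is. Origin: centre of its underside, z up.
- red_box: Small closed red carton, 46 x 46 mm, 34 mm high, among the stock; stays where it is. Origin: centre of its underside, z up.
Not all that is in view belongs to the job. Leave any blue or pink look-alike of the bearing_small alone.

How it is judged:
At the end, for the whole second after the job is handed in: Each of the five parts anywhere inside its own compartment of the right tray, on the floor within 3 mm, upright within 0.12 rad, released and at rest (below 20 mm/s); bush, jar and red box within 20 mm of their starts (((x of bearing_large in the frame of tray_two between -0.0565 and -0.0125 m and y of bearing_large in the frame of tray_two between -0.03 and 0.03 m and z of bearing_large in the frame of tray_two between 0.001 and 0.007 m and x of hex_nut in the frame of tray_two between 0.0125 and 0.0565 m and y of hex_nut in the frame of tray_two between -0.03 and 0.03 m and z of hex_nut in the frame of tray_two between 0.001 and 0.007 m) or (x of bearing_large in the frame of tray_two between 0.0125 and 0.0565 m and y of bearing_large in the frame of tray_two between -0.03 and 0.03 m and z of bearing_large in the frame of tray_two between 0.001 and 0.007 m and x of hex_nut in the frame of tray_two between -0.0565 and -0.0125 m and y of hex_nut in the frame of tray_two between -0.03 and 0.03 m and z of hex_nut in the frame of tray_two between 0.001 and 0.007 m)) and ((x of bearing_small in the frame of tray_three between -0.091 and -0.047 m and y of bearing_small in the frame of tray_three between -0.03 and 0.03 m and z of bearing_small in the frame of tray_three between 0.001 and 0.007 m and x of yoke in the frame of tray_three between -0.022 and 0.022 m and y of yoke in the frame of tray_three between -0.03 and 0.03 m and z of yoke in the frame of tray_three between 0.001 and 0.007 m and x of ball_joint in the frame of tray_three between 0.047 and 0.091 m and y of ball_joint in the frame of tray_three between -0.03 and 0.03 m and z of ball_joint in the frame of tray_three between 0.001 and 0.007 m) or (x of bearing_small in the frame of tray_three between -0.091 and -0.047 m and y of bearing_small in the frame of tray_three between -0.03 and 0.03 m and z of bearing_small in the frame of tray_three between 0.001 and 0.007 m and x of yoke in the frame of tray_three between 0.047 and 0.091 m and y of yoke in the frame of tray_three between -0.03 and 0.03 m and z of yoke in the frame of tray_three between 0.001 and 0.007 m and x of ball_joint in the frame of tray_three between -0.022 and 0.022 m and y of ball_joint in the frame of tray_three between -0.03 and 0.03 m and z of ball_joint in the frame of tray_three between 0.001 and 0.007 m) or (x of bearing_small in the frame of tray_three between -0.022 and 0.022 m and y of bearing_small in the frame of tray_three between -0.03 and 0.03 m and z of bearing_small in the frame of tray_three between 0.001 and 0.007 m and x of yoke in the frame of tray_three between -0.091 and -0.047 m and y of yoke in the frame of tray_three between -0.03 and 0.03 m and z of yoke in the frame of tray_three between 0.001 and 0.007 m and x of ball_joint in the frame of tray_three between 0.047 and 0.091 m and y of ball_joint in the frame of tray_three between -0.03 and 0.03 m and z of ball_joint in the frame of tray_three between 0.001 and 0.007 m) or (x of bearing_small in the frame of tray_three between -0.022 and 0.022 m and y of bearing_small in the frame of tray_three between -0.03 and 0.03 m and z of bearing_small in the frame of tray_three between 0.001 and 0.007 m and x of yoke in the frame of tray_three between 0.047 and 0.091 m and y of yoke in the frame of tray_three between -0.03 and 0.03 m and z of yoke in the frame of tray_three between 0.001 and 0.007 m and x of ball_joint in the frame of tray_three between -0.091 and -0.047 m and y of ball_joint in the frame of tray_three between -0.03 and 0.03 m and z of ball_joint in the frame of tray_three between 0.001 and 0.007 m) or (x of bearing_small in the frame of tray_three between 0.047 and 0.091 m and y of bearing_small in the frame of tray_three between -0.03 and 0.03 m and z of bearing_small in the frame of tray_three between 0.001 and 0.007 m and x of yoke in the frame of tray_three between -0.091 and -0.047 m and y of yoke in the frame of tray_three between -0.03 and 0.03 m and z of yoke in the frame of tray_three between 0.001 and 0.007 m and x of ball_joint in the frame of tray_three between -0.022 and 0.022 m and y of ball_joint in the frame of tray_three between -0.03 and 0.03 m and z of ball_joint in the frame of tray_three between 0.001 and 0.007 m) or (x of bearing_small in the frame of tray_three between 0.047 and 0.091 m and y of bearing_small in the frame of tray_three between -0.03 and 0.03 m and z of bearing_small in the frame of tray_three between 0.001 and 0.007 m and x of yoke in the frame of tray_three between -0.022 and 0.022 m and y of yoke in the frame of tray_three between -0.03 and 0.03 m and z of yoke in the frame of tray_three between 0.001 and 0.007 m and x of ball_joint in the frame of tray_three between -0.091 and -0.047 m and y of ball_joint in the frame of tray_three between -0.03 and 0.03 m and z of ball_joint in the frame of tray_three between 0.001 and 0.007 m)) and angle between each of bearing_large, hex_nut, bearing_small, yoke, ball_joint's own z axis and vertical below 0.12 rad and linear speed of each of bearing_large, hex_nut, bearing_small, yoke, ball_joint below 0.02 m/s and distance of each of bush, grease_jar, red_box from where it was at the start of the episode below 0.02 m); the robot touches nothing.
It fails at once if the bush, the grease jar or the red box is shifted by more than 20 mm (distance of any of bush, grease_jar, red_box from where it was at the start of the episode above 0.02 m).
It fails at once if a part is dropped: it falls faster than 0.6 m/s more than 100 mm away from the gripper ((linear speed of bearing_large above 0.6 m/s and distance between bearing_large and the grasp point above 0.1 m) or (linear speed of hex_nut above 0.6 m/s and distance between hex_nut and the grasp point above 0.1 m) or (linear speed of bearing_small above 0.6 m/s and distance between bearing_small and the grasp point above 0.1 m) or (linear speed of yoke above 0.6 m/s and distance between yoke and the grasp point above 0.1 m) or (linear speed of ball_joint above 0.6 m/s and distance between ball_joint and the grasp point above 0.1 m)).
It also fails if it takes over 128 s, if anything falls off the work surface, if the arm or the gripper's body presses on something with over 40 N, if the wrist force passes 120 N, or if a joint passes its speed limit or range.

ROBOT

A 6-joint arm with a two-finger parallel gripper is mounted at the origin on the work surface. World frame = base frame: x ahead of the robot, y to its left, z up, the work surface at z = 0. Lengths are in m, angles in rad, forces in N, time in s.
With the tool pointing down it reaches from about 0.425 to 0.95 m from the base axis. Payload 3.5 kg.
Tool frame: the origin (TCP) lies at the very end of the fingers, on their centre line; the grasp point (between the pads) lies r.grasp_offset behind it (r.grasp_offset is the distance from the TCP to the grasp point, in m); z points along the fingers, y is the line along which they close (so a half turn about z gives the same grasp; the last joint's range is limited). The gripper opens to 85 mm and grips with 20 to 120 N. Pads are 22 mm wide; open, the fingers measure 114 mm over their backs; the gripper's body (76 mm by 85 mm) begins 54 mm behind the grasp point. The pads swing forward as they close: fully open they stand 13 mm farther back than shut.
Start: joints at [-1.408, 0.286, 1.577, -0, 1.279, -0.15], TCP at [0.208, -0.642, 0.231] pointing down, gripper open.
Joint ranges: [-2.77, 2.77], [-0.9, 2.22], [0.21, 2.48], [-1.53, 4.67], [0.24, 2.81], [-2.84, 2.84]. Speed limits (rad/s): [2.79, 2.79, 3.14, 3.14, 3.14, 3.14].

INTERFACE

Orientations are given as a unit quaternion [w, x, y, z].
In Python, from station import r gives the robot as it stands.
- The arm moves only by the shell command python3 -m creep 'ROWS' [FORCE]. ROWS is a JSON object whose one key "moves" holds a list of rows, each a list of 3 entries, a list of its own where there are three numbers: the turn, a rotation vector about the world's x, y, z in units of 6 degrees (1.0 is 6 degrees), then the shift along the world's x, y, z in units of 40 mm (1.0 is 40 mm), then the closure, from 0 (fully open) to 1 (shut). In form: {"moves": [[[ax, ay, az], [tx, ty, tz], gripper], ...]}. A call has 1 to 8 rows; each row is the pose to reach, as a shift and turn from the pose commanded when the call began; what a row does not reach only later rows make up. A row lasts 1/12 s, in which the tool goes at most 41.7 mm and 7.16 degrees, less where a joint would pass 70% of its speed; a pose out of reach is approached as far as the arm can. A call with a gripper value outside its range is refused whole. The fingers move at their own pace and stop on an object; FORCE is the grip in N (left out, the last holds). Time passes only in rows, so rows that repeat a pose let the fingers close. It gives the time, the measured TCP pose, the force, the opening and the grip force at its end, in the units of the state.
- r.sense(): the state, without advancing time (a new reading comes with each control period).
- r.snapshot(name): name is "side" or "top" or "wrist"; returns a dict with "frame" (420x560x3 uint8, blue, green, red), "z_map" (420x560 float32, m along the optical axis (not along the pixel's ray), 0 where there is no reading), "fx", "fy", "cx", "cy" (pixels), "k1" (the pictures are not rectified: a ray, as slopes to the right and down, at radius r is drawn at 1 + k1 r^2 times it, then the intrinsics apply), "R" (3x3) and "t" (3): a world point X has camera coordinates R X + t; the wrist camera has in their place "tool_from_camera" (4x4, takes a point from camera to tool coordinates, whose origin is the TCP and whose axes are the flange's). Camera axes: x right, y down, z forward; pixel columns grow to the right and rows downward; lengths in m; the calibration is good to about 2 mm. A picture is of the moment at which its call begins: read the wrist's pose just before it.
- r.job_done(): hands the job in; it is judged then, once.
Trained networks look in a picture, given as the dict that the camera call returned (one of the last four; its "shot" number tells which), for a name from the list of things; names that differ only in an ending like _2 or _b are one class to them, and where a whole thing is asked for, a point or a joint stands for the part that bears it (a point fixed in the world has none). Each returns a list of dicts, best first, with "conf" (0 to 1); they miss things now and then, are a little off and sometimes report something else, mostly with a low value. They report only what shows in the picture. A call takes as long as a camera call. They do not tell look-alikes from the thing itself.
- r.outline_of(picture, target): "mask" (420x560 bool, what is visible of it) and "box" ([left, top, width, height] as shares, 0 to 1, of the picture: columns of its width, rows of its height, round what is visible of it).
- r.place_of(picture, target): "position" ([column, row] as shares, 0 to 1, of the picture: columns of its width, rows of its height: a listed point, or the origin of a listed thing).
The state is a dict: "clock": time; "q": joint angles; "joint_velocities": joint speeds; "joint_torque": joint torques, N m; "position": TCP position; "tool_rot": TCP orientation; "wrist_force": force on the tool from outside, world axes, zero at the start; "torque": the same for the moment, N m; "finger_gap": opening from 0.0 (shut) to 1.0 (fully open); "grasp_force": force on a finger pad.
Only numpy, scipy, OpenCV 4.12 (cv2) and the standard library are available. Lean on these libraries where they do the work, as an engineer would, in place of code of your own. Each camera call takes 0.05 s, during which the arm holds its last target. There are 200 camera calls.

## Working session

There is one attempt and no reset: what is moved stays moved. The work goes in short steps, Python scripts to look and compute and a shell command to move; the robot and the scene stay as the last step left them, time stands still between calls to the robot, and variables do not carry over. Pictures are saved under pics/ and viewed, at most 14 in all, crops included, and the job is handed in when it is done.

```bash
mkdir -p pics; ls; cat > h.py <<'E'
import numpy as np, cv2
from station import r
names=["tray_two","tray_three","bearing_large","bearing_small","hex_nut","yoke","ball_joint","bush","grease_jar","red_box"]
def world(p,u,v,z):
    K=np.array([[p["fx"],0,p["cx"]],[0,p["fy"],p["cy"]],[0,0,1.]])
    xy=cv2.undistortPoints(np.array([[[u,v]]],float),K,np.array([p["k1"],0,0,0,0.]))[0,0]
    R=np.array(p["R"]);t=np.array(p["t"]);c=-R.T@t;d=R.T@np.array([*xy,1])
    return c+d*(z-c[2])/d[2]
def wz(p,us,vs):
    K=np.array([[p["fx"],0,p["cx"]],[0,p["fy"],p["cy"]],[0,0,1.]])
    xy=cv2.undistortPoints(np.stack([us,vs],-1).reshape(-1,1,2).astype(float),K,np.array([p["k1"],0,0,0,0.]))[:,0]
    z=p["z_map"][vs,us]
    P=np.c_[xy,np.ones(len(z))]*z[:,None]
    return (P-np.array(p["t"]))@np.array(p["R"]), z>0
E
python3 - <<'E'
from h import *
print(r.sense(), r.grasp_offset)
for n in("top","side"):
    p=r.snapshot(n);cv2.imwrite(f"pics/{n}0.png",p["frame"])
    print(n,p["fx"],p["k1"],-np.array(p["R"]).T@p["t"])
    for m in names:
        print(m)
        for o in r.outline_of(p,m)[:3]:
            v,u=np.nonzero(o["mask"]); W,ok=wz(p,u,v);W=W[ok]
            if len(W)<5: continue
            zt=np.percentile(W[:,2],95);T=W[W[:,2]>zt-.006]
            lo=np.percentile(T,2,axis=0);hi=np.percentile(T,98,axis=0)
            print("  ",round(o["conf"],2),"px",int(u.mean()),int(v.mean()),len(u),"zt %.3f"%zt,"mid",((lo+hi)/2).round(3)[:2],"ext",(hi-lo).round(3)[:2])
E
```

```text
pics
{'clock': 0.0, 'q': array([-1.40799965e+00,  2.87207849e-01,  1.57816466e+00,  6.26807508e-05,
        1.27857517e+00, -1.50008052e-01]), 'joint_velocities': array([ 0.00018731,  0.00061363,  0.00069944,  0.00133894, -0.00113984,
        0.00076534]), 'joint_torque': array([-1.70406012e-03, -4.05988204e+01, -2.92626840e+01, -1.69012660e-04,
        5.81251545e-03,  1.64331865e-06]), 'position': array([ 0.20764859, -0.64159062,  0.22992572]), 'tool_rot': array([-1.17768289e-03,  9.87794789e-01,  1.55756438e-01,  2.24711293e-05]), 'wrist_force': array([-0.12588722, -0.32205539,  0.42942572]), 'torque': array([ 0.03028547,  0.00682972, -0.03331071]), 'grasp_force': 0.0, 'finger_gap': 1.003018541468949} 0.0187
top 542.0315501254529 -0.1292322307639213 [ 0.29374565 -0.01086021  1.13947005]
tray_two
   0.64 px 401 207 2759 zt 0.011 mid [ 0.516 -0.264] ext [0.14 0.09]
   0.44 px 330 133 241 zt 0.070 mid [ 0.681 -0.117] ext [0.012 0.013]
tray_three
   0.78 px 150 220 4187 zt 0.011 mid [0.506 0.272] ext [0.206 0.092]
bearing_large
   0.94 px 281 238 353 zt 0.030 mid [ 0.456 -0.005] ext [
[... 1627 characters left out ...]
0.405 -0.183] ext [0.026 0.026]
hex_nut
   0.91 px 228 178 388 zt 0.028 mid [0.457 0.117] ext [0.034 0.033]
yoke
   0.7 px 363 192 765 zt 0.036 mid [ 0.686 -0.003] ext [0.048 0.048]
   0.56 px 319 248 531 zt 0.033 mid [ 0.556 -0.108] ext [0.027 0.03 ]
ball_joint
   0.85 px 393 233 609 zt 0.070 mid [ 0.681 -0.12 ] ext [0.013 0.013]
bush
   0.88 px 295 185 307 zt 0.035 mid [0.573 0.055] ext [0.025 0.024]
   0.59 px 319 248 574 zt 0.033 mid [ 0.556 -0.107] ext [0.027 0.032]
grease_jar
   0.7 px 393 232 594 zt 0.070 mid [ 0.681 -0.12 ] ext [0.013 0.014]
   0.6 px 330 154 697 zt 0.062 mid [0.667 0.113] ext [0.035 0.037]
red_box
   0.73 px 363 192 845 zt 0.036 mid [ 0.686 -0.003] ext [0.048 0.048]
```

```bash
python3 - <<'E'
from h import *
a=cv2.imread("pics/top0.png");b=cv2.imread("pics/side0.png")
cv2.imwrite("pics/c1.png",np.hstack([cv2.resize(a[220:300,300:390],(450,400),interpolation=cv2.INTER_CUBIC),cv2.resize(b[250:330,180:250],(350,400),interpolation=cv2.INTER_CUBIC)]))
for n in("top","side"):
    p=r.snapshot(n)
    for m in("tray_two","tray_three","hex_nut"):
        o=[o for o in r.outline_of(p,m) if o["conf"]>.45][0]
        v,u=np.nonzero(cv2.dilate(o["mask"].astype(np.uint8),np.ones((5,5))));W,ok=wz(p,u,v);W=W[ok]
        if "tray" in m:
            T=W[(W[:,2]>.0065)&(W[:,2]<.015)]
        else: T=W[W[:,2]>.022]
        (c,s,a)=cv2.minAreaRect((T[:,:2]*1000).astype(np.float32)); print(n,m,c,s,a)
        if "nut" in m:
            q=(T[:,:2]*1000-np.array(c))
            for g in range(-30,30,5):
                d=q@np.array([np.cos(np.radians(g)),np.sin(np.radians(g))]);w=[]
                for h in (0,60,120):
                    k=np.radians(g+h);d=q@np.array([np.cos(k),np.sin(k)]);w.append(np.percentile(d,99)-np.percentile(d,1))
                print(g,np.round(w,1),end=' ')
            print()
E
```

```text
top tray_two (516.7311401367188, -264.05078125) (90.55582427978516, 142.59619140625) 87.39424133300781
top tray_three (506.3697814941406, 272.99200439453125) (92.20624542236328, 212.6143035888672) 87.39409637451172
top hex_nut (454.6722412109375, 119.75746154785156) (36.607826232910156, 39.395503997802734) 73.50210571289062
-30 [35.8 37.4 36.3] -25 [36.3 37.5 36.7] -20 [36.5 37.6 36.8] -15 [36.4 37.7 36.6] -10 [36.2 37.4 36.4] -5 [36.  36.8 35.8] 0 [35.3 36.  35.3] 5 [35.  35.4 35. ] 10 [35.5 35.3 34.7] 15 [35.4 35.3 35.1] 20 [36.1 35.8 35.2] 25 [37.1 36.1 35.5] 
side tray_two (518.3344116210938, -264.59857177734375) (92.09420776367188, 142.1007843017578) 87.6092300415039
side tray_three (507.463623046875, 271.1737365722656) (95.19368743896484, 211.031982421875) 87.42753601074219
side hex_nut (457.2410583496094, 119.73667907714844) (40.078575134277344, 37.40940856933594) 45.754093170166016
-30 [38.  36.8 37.3] -25 [38.2 37.5 37.3] -20 [38.1 37.8 37.6] -15 [37.8 37.5 38. ] -10 [37.7 36.9 38.2] -5 [37.6 36.2 38. ] 0 [37.2 36.  37.7] 5 [36.7 35.7 37.6] 10 [35.7 35.7 36.6] 15 [35.6 36.7 36.2] 20 [36.  36.5 36.4] 25 [36.3 37.  37.6]
```

View pics/top0.png

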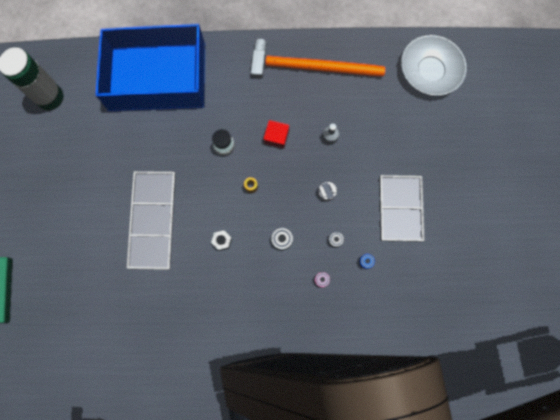

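View pics/c1.png

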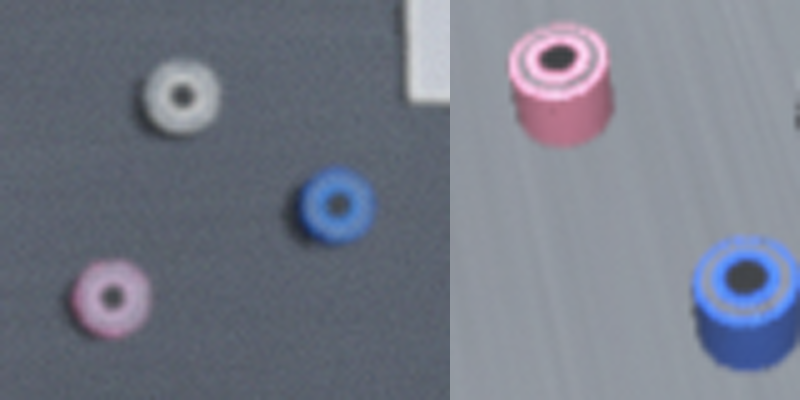

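View pics/side0.png

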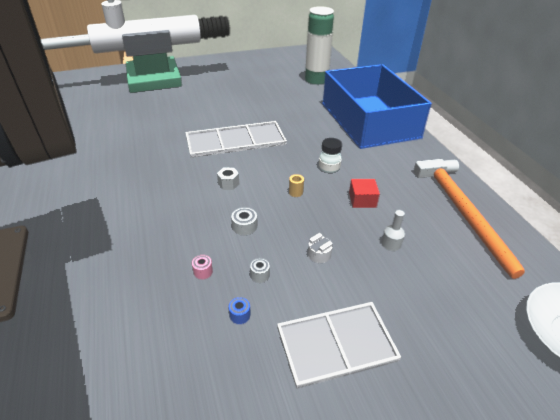

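The three bearing_small candidates are at top-view pixels (335,239) grey steel, (321,279) pink and (365,261) blue. The crop confirms that only (335,239) is plain steel, so that is the part. Both trays lie with their rows along world x, yaw about -2.6°. The large bearing is at (281,238), nut at (221,240), yoke at (326,191) and ball joint at (330,134). The bush, jar and box are clear of all of these.

```bash
python3 -m creep '{"moves": [[[0,0,-3.42],[6.08,13.0,-2.5],0.3],[[0,0,-3.42],[6.08,13.0,-2.5],0.3],[[0,0,-3.42],[6.08,13.0,-2.5],0.3],[[0,0,-3.42],[6.08,13.0,-2.5],0.3],[[0,0,-3.42],[6.08,13.0,-2.5],0.3],[[0,0,-3.42],[6.08,13.0,-2.5],0.3],[[0,0,-3.42],[6.08,13.0,-2.5],0.3],[[0,0,-3.42],[6.08,13.0,-2.5],0.3]]}' 40
```

```text
clock: 2.17
position: [0.3473, -0.343, 0.1741]
tool_rot: [0.0, 1.0, -0.023, 0.0]
wrist_force: [1.0, -0.0, 0.1]
finger_gap: 0.699
grasp_force: 0.0
```

```bash
python3 -m creep '{"moves": [[[0,0,0],[2.55,5.55,-1.3],0.3],[[0,0,0],[2.55,5.55,-1.3],0.3],[[0,0,0],[2.55,5.55,-1.3],0.3],[[0,0,0],[2.55,5.55,-1.3],0.3],[[0,0,0],[2.55,5.55,-1.3],0.3],[[0,0,0],[2.55,5.55,-1.3],0.3],[[0,0,0],[2.55,5.55,-1.3],0.3],[[0,0,0],[2.55,5.55,-1.3],0.3]]}' 40
python3 - <<'E'
from h import *
from scipy.spatial.transform import Rotation as Ro
s=r.sense();print(s["position"])
p=r.snapshot("wrist");cv2.imwrite("pics/w1.png",p["frame"])
q=s["tool_rot"];T=np.eye(4);T[:3,:3]=Ro.from_quat([*q[1:],q[0]]).as_matrix();T[:3,3]=s["position"]
M=np.linalg.inv(T@p["tool_from_camera"]);p["R"]=M[:3,:3];p["t"]=M[:3,3]
for m in("bearing_small","bearing_large"):
  for o in r.outline_of(p,m)[:3]:
    v,u=np.nonzero(o["mask"]);W,ok=wz(p,u,v);W=W[ok]
    if len(W)<20: continue
    zt=np.percentile(W[:,2],95);K=W[W[:,2]>zt-.006]
    lo,hi=np.percentile(K,[2,98],axis=0);print(m,round(o["conf"],2),int(u.mean()),int(v.mean()),zt.round(3),((lo+hi)/2).round(4),(hi-lo).round(3),p["frame"][v,u].mean(0))
E
```

```text
clock: 2.83
position: [0.4491, -0.1206, 0.1217]
tool_rot: [-0.0, 1.0, -0.02, -0.0]
wrist_force: [0.3, -0.8, 1.0]
finger_gap: 0.698
grasp_force: 0.0
[ 0.44907297 -0.1205702   0.12167751]
bearing_small 0.78 247 288 0.026 [ 0.3688 -0.087   0.0234] [0.026 0.026 0.006] [127.10550887 108.0681606  145.16526611]
bearing_small 0.76 278 202 0.026 [ 0.4503 -0.1188  0.0241] [0.027 0.026 0.004] [114.01612903 111.98981324 109.75042445]
bearing_small 0.73 351 246 0.026 [ 0.4061 -0.1808  0.0237] [0.022 0.029 0.006] [134.92144374  83.73142251  61.44055202]
bearing_large 0.96 144 202 0.028 [ 0.455  -0.0067  0.0257] [0.04  0.039 0.005] [88.44780015 86.57270694 84.52348993]
```

View pics/w1.png

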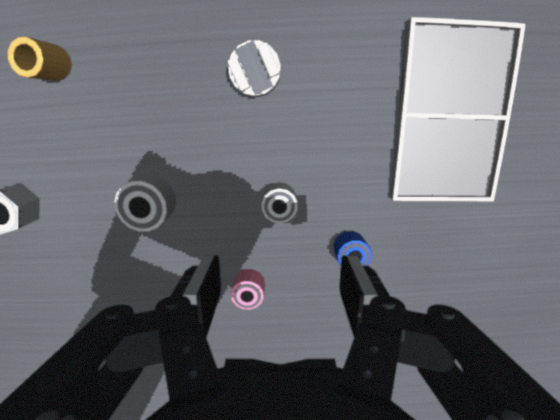

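The steel bearing is at wrist pixel (278,202), well clear of pink (247,288) and blue (351,246). The wrist measurement agrees with the others, so I'm descending and gripping.

```bash
python3 -m creep '{"moves": [[[0,0,0],[0.04,0.03,-1],0.3],[[0,0,0],[0.04,0.03,-2],0.3],[[0,0,0],[0.04,0.03,-2.6],0.3],[[0,0,0],[0.04,0.03,-2.9],0.3],[[0,0,0],[0.04,0.03,-2.96],0.3],[[0,0,0],[0.04,0.03,-2.96],0.3],[[0,0,0],[0.04,0.03,-2.96],0.5],[[0,0,0],[0.04,0.03,-2.96],0.8]]}' 50
python3 -m creep '{"moves": [[[0,0,0],[0,0,0],0.8],[[0,0,0],[0,0,0],0.8],[[0,0,0],[0,0,0],0.8],[[0,0,0],[0,0,0],0.8],[[0,0,0],[0,0,0.1],0.8],[[0,0,0],[0,0,0.4],0.8],[[0,0,0],[0,0,0.9],0.8],[[0,0,0],[0,0,0.9],0.8]]}' 50
```

```text
clock: 3.65
position: [0.4517, -0.1229, 0.0054]
tool_rot: [0.001, 1.0, -0.023, 0.002]
wrist_force: [-0.5, -0.3, 0.2]
finger_gap: 0.426
grasp_force: 0.0
clock: 4.32
position: [0.4526, -0.1225, 0.0428]
tool_rot: [0.001, 1.0, -0.023, 0.003]
wrist_force: [1.0, -1.2, -1.0]
finger_gap: 0.332
grasp_force: 49.4
```

```bash
python3 -m creep '{"moves": [[[0,0,0],[0,0,1],0.8],[[0,0,0],[0,0.4,1.7],0.8],[[0,0,0],[-0.1,1.2,1.7],0.8],[[0,0,0],[-0.1,2.1,1.7],0.8],[[0,0,0],[-0.1,3.1,1.7],0.8],[[0,0,0],[-0.2,4.1,1.7],0.8],[[0,0,0],[-0.2,5.1,1.7],0.8],[[0,0,0],[-0.3,6.1,1.7],0.8]]}' 50
python3 -m creep '{"moves": [[[0,0,0],[0,1.0,0],0.8],[[0,0,0],[0,2.0,0],0.8],[[0,0,0],[0,3.0,0],0.8],[[0,0,0],[0,3.5,0],0.8],[[0,0,0],[0,3.8,0],0.8],[[0,0,0],[0,3.8,0],0.8],[[0,0,0],[0,3.8,0],0.8]]}' 50
```

```text
clock: 4.98
position: [0.4381, 0.1243, 0.1073]
tool_rot: [-0.0, 1.0, -0.023, 0.0]
wrist_force: [0.9, 0.1, -0.8]
finger_gap: 0.329
grasp_force: 49.6
clock: 5.57
position: [0.438, 0.2741, 0.107]
tool_rot: [0.001, 1.0, -0.022, -0.001]
wrist_force: [-0.2, -0.2, -1.6]
finger_gap: 0.329
grasp_force: 49.7
```

```bash
python3 -m creep '{"moves": [[[0,0,0],[0,0,-0.8],0.8],[[0,0,0],[0,0,-1.6],0.8],[[0,0,0],[0,0,-2.1],0.8],[[0,0,0],[0,0,-2.3],0.8],[[0,0,0],[0,0,-2.4],0.8],[[0,0,0],[0,0,-2.4],0.8],[[0,0,0],[0,0,-2.4],0.8]]}' 50
```

```text
clock: 6.15
position: [0.4397, 0.2742, 0.013]
tool_rot: [-0.0, 1.0, -0.023, 0.001]
wrist_force: [0.3, -0.6, 0.0]
finger_gap: 0.331
grasp_force: 49.7
```

```bash
python3 -m creep '{"moves": [[[0,0,0],[0,0,-0.03],0.8],[[0,0,0],[0,0,-0.06],0.8],[[0,0,0],[0,0,-0.08],0.8],[[0,0,0],[0,0,-0.08],0.8]]}' 50
python3 -m creep '{"moves": [[[0,0,0],[0,0,-0.02],0.8],[[0,0,0],[0,0,-0.04],0.8],[[0,0,0],[0,0,-0.04],0.8]]}' 50
```

```text
clock: 6.48
position: [0.4393, 0.2748, 0.0097]
tool_rot: [-0.0, 1.0, -0.023, 0.001]
wrist_force: [-0.9, -0.7, 3.1]
finger_gap: 0.331
grasp_force: 50.2
clock: 6.73
position: [0.4393, 0.2748, 0.0096]
tool_rot: [0.0, 1.0, -0.022, 0.0]
wrist_force: [-5.6, -3.2, 15.5]
finger_gap: 0.332
grasp_force: 51.3
```

```bash
python3 -m creep '{"moves": [[[0,0,0],[0,0,0],0.5],[[0,0,0],[0,0,0.03],0.45],[[0,0,0],[0,0,0.06],0.45],[[0,0,0],[0,0,0.1],0.45],[[0,0,0],[0,0,0.4],0.45],[[0,0,0],[0,0,1.2],0.4],[[0,0,0],[0.2,-0.5,2.1],0.3],[[0,0,0],[0.8,-1.3,2.6],0.3]]}' 50
```

```text
clock: 7.4
position: [0.4685, 0.2264, 0.1134]
tool_rot: [-0.001, 1.0, -0.02, 0.002]
wrist_force: [1.6, 1.6, -0.2]
finger_gap: 0.701
grasp_force: 0.0
```

```bash
python3 -m creep '{"moves": [[[0,0,-1],[-0.2,-1,0.1],0.3],[[0,0,-2],[-0.3,-2,0.1],0.3],[[0,0,-3],[-0.35,-2.6,0.1],0.3],[[0,0,-3.33],[-0.35,-2.6,0.1],0.3],[[0,0,-3.33],[-0.35,-2.6,0.1],0.3],[[0,0,-3.33],[-0.35,-2.6,0.1],0.3]]}' 50
cat >> h.py <<'E'
from scipy.spatial.transform import Rotation as Ro
def wrist():
    s=r.sense();p=r.snapshot("wrist")
    q=s["tool_rot"];T=np.eye(4);T[:3,:3]=Ro.from_quat([*q[1:],q[0]]).as_matrix();T[:3,3]=s["position"]
    M=np.linalg.inv(T@p["tool_from_camera"]);p["R"]=M[:3,:3];p["t"]=M[:3,3]
    return s,p
E
python3 - <<'E'
from h import *
s,p=wrist();print(s["position"],s["tool_rot"]);cv2.imwrite("pics/w2.png",p["frame"])
for m in("hex_nut","bearing_large","yoke"):
  for o in r.outline_of(p,m)[:2]:
    v,u=np.nonzero(o["mask"]);W,ok=wz(p,u,v);W=W[ok]
    if len(W)<20: continue
    zt=np.percentile(W[:,2],95);K=W[W[:,2]>zt-.006]
    lo,hi=np.percentile(K,[2,98],axis=0);print(m,round(o["conf"],2),int(u.mean()),int(v.mean()),zt.round(3),((lo+hi)/2).round(4),(hi-lo).round(3))
    if m=="hex_nut" and o["conf"]>.5:
        for g in range(-30,30,4):
            w=[np.ptp(np.percentile(K[:,:2]@[np.cos(k),np.sin(k)],[1,99]))*1000 for k in np.radians([g,g+60,g+120])];print(g,np.round(sum(w)/3,1),end=' ')
        print()
E
```

```text
clock: 7.9
position: [0.4549, 0.1206, 0.1141]
tool_rot: [-0.0, 0.981, -0.196, 0.0]
wrist_force: [-0.4, -0.6, 0.2]
finger_gap: 0.706
grasp_force: 0.0
[0.454897   0.12064204 0.11409675] [-1.91766174e-04  9.80693360e-01 -1.95551336e-01  4.13874443e-04]
hex_nut 0.85 279 207 0.028 [0.455  0.1207 0.0264] [0.035 0.034 0.003]
-30 36.4 -26 36.6 -22 36.8 -18 36.8 -14 36.7 -10 36.6 -6 36.4 -2 36.1 2 35.7 6 35.4 10 35.2 14 35.2 18 35.2 22 35.6 26 36.0 
bearing_large 0.9 430 147 0.028 [ 0.4547 -0.005   0.0259] [0.039 0.039 0.005]
```

View pics/w2.png

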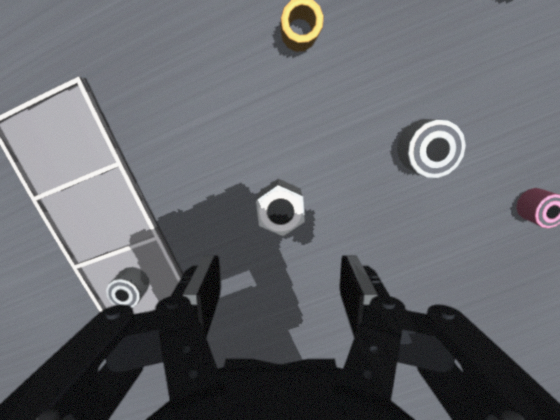

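The nut is at wrist pixel (279,207), directly under the gripper, with its flats near the closing line after a +5° turn. The small bearing stands upright in the near compartment at (122,293).

```bash
python3 -m creep '{"moves": [[[0,0,0.8],[0.02,0,-1],0.3],[[0,0,0.8],[0.02,0,-1.9],0.3],[[0,0,0.8],[0.02,0,-2.4],0.3],[[0,0,0.8],[0.02,0,-2.65],0.3],[[0,0,0.8],[0.02,0,-2.74],0.3],[[0,0,0.8],[0.02,0,-2.74],0.3],[[0,0,0.8],[0.02,0,-2.74],0.5],[[0,0,0.8],[0.02,0,-2.74],0.8]]}' 50
python3 -m creep '{"moves": [[[0,0,0],[0,0,0],0.8],[[0,0,0],[0,0,0],0.8],[[0,0,0],[0,0,0],0.8],[[0,0,0],[0,0,0],0.8],[[0,0,0],[0,0,0],0.8]]}' 50
python3 -m creep '{"moves": [[[0,0,0],[0,0,0.1],0.8],[[0,0,0],[0,0,0.5],0.8],[[0,0,0],[0,0,1.2],0.8],[[0,0,0],[0,0,2.0],0.8],[[0,0,0],[0,0,2.6],0.8],[[0,0,0.9],[0,-0.6,2.6],0.8],[[0,0,1.8],[0.2,-1.5,2.6],0.8],[[0,0,2.5],[0.4,-2.5,2.6],0.8]]}' 50
```

```text
clock: 8.77
position: [0.4571, 0.1209, 0.0055]
tool_rot: [-0.0, 0.988, -0.154, 0.002]
wrist_force: [0.3, -3.0, 0.5]
finger_gap: 0.431
grasp_force: 0.2
clock: 9.18
position: [0.4574, 0.1209, 0.0057]
tool_rot: [-0.0, 0.988, -0.154, 0.002]
wrist_force: [-0.8, -0.3, 6.7]
finger_gap: 0.406
grasp_force: 51.6
clock: 9.85
position: [0.4709, 0.0208, 0.1083]
tool_rot: [-0.0, 1.0, -0.02, 0.0]
wrist_force: [0.9, 0.1, -2.0]
finger_gap: 0.411
grasp_force: 50.7
```

```bash
python3 -m creep '{"moves": [[[0,0,0],[0.3,-1,0.1],0.8],[[0,0,0],[0.6,-2,0.1],0.8],[[0,0,0],[0.9,-3,0.1],0.8],[[0,0,0],[1.2,-4,0.1],0.8],[[0,0,0],[1.5,-5,0.1],0.8],[[0,0,0],[1.8,-6,0.1],0.8],[[0,0,0],[2.03,-6.8,0.1],0.8],[[0,0,0],[2.03,-7.1,0.1],0.8]]}' 50
python3 -m creep '{"moves": [[[0,0,0],[0,0,0],0.8],[[0,0,0],[0,0,-0.8],0.8],[[0,0,0],[0,0,-1.6],0.8],[[0,0,0],[0,0,-2.1],0.8],[[0,0,0],[0,0,-2.3],0.8],[[0,0,0],[0,0,-2.4],0.8],[[0,0,0],[0,0,-2.4],0.8],[[0,0,0],[0,0,-2.4],0.8]]}' 50
```

```text
clock: 10.52
position: [0.5534, -0.2679, 0.1119]
tool_rot: [0.001, 1.0, -0.026, 0.001]
wrist_force: [-0.3, -0.4, -1.8]
finger_gap: 0.41
grasp_force: 50.7
clock: 11.18
position: [0.5536, -0.2632, 0.0173]
tool_rot: [0.001, 1.0, -0.024, 0.001]
wrist_force: [0.5, -0.1, -1.4]
finger_gap: 0.404
grasp_force: 50.7
```

```bash
python3 -m creep '{"moves": [[[0,0,0],[0,0,-0.06],0.8],[[0,0,0],[0,0,-0.12],0.8],[[0,0,0],[0,0,-0.15],0.8],[[0,0,0],[0,0,-0.17],0.8],[[0,0,0],[0,0,-0.18],0.8],[[0,0,0],[0,0,-0.18],0.8]]}' 50
```

```text
clock: 11.68
position: [0.553, -0.2634, 0.0098]
tool_rot: [0.0, 1.0, -0.024, 0.0]
wrist_force: [-2.9, 2.0, 5.5]
finger_gap: 0.409
grasp_force: 51.5
```

```bash
python3 -m creep '{"moves": [[[0,0,0],[0,0,0],0.5],[[0,0,0],[0,0,0],0.42],[[0,0,0],[0,0,0.06],0.42],[[0,0,0],[0,0,0.1],0.42],[[0,0,0],[0,0,0.5],0.42],[[0,0,0],[0,0,1.3],0.3],[[0,0,0],[0,0.1,2.1],0.3],[[0,0,0],[-0.3,0.7,2.5],0.3]]}' 50
python3 -m creep '{"moves": [[[0,0,0],[-0.35,0.9,0],0.3],[[0,0,0],[-0.7,1.8,0],0.3],[[0,0,0],[-1.05,2.7,0],0.3],[[0,0,0],[-1.4,3.6,0],0.3],[[0,0,0],[-1.75,4.5,0],0.3],[[0,0,0],[-2.1,5.4,0],0.3],[[0,0,0],[-2.13,5.72,0],0.3],[[0,0,0],[-2.13,5.72,0],0.3]]}' 50
```

```text
clock: 12.35
position: [0.5442, -0.2392, 0.1139]
tool_rot: [0.003, 1.0, -0.025, 0.004]
wrist_force: [-0.1, -0.2, 0.0]
finger_gap: 0.702
grasp_force: 0.0
clock: 13.02
position: [0.4543, -0.0038, 0.1085]
tool_rot: [-0.0, 1.0, -0.022, -0.0]
wrist_force: [-0.6, 0.2, 0.0]
finger_gap: 0.697
grasp_force: 0.0
```

```bash
python3 -m creep '{"moves": [[[0,0,0],[0.02,-0.05,-1],0.3],[[0,0,0],[0.02,-0.05,-1.9],0.3],[[0,0,0],[0.02,-0.05,-2.3],0.3],[[0,0,0],[0.02,-0.05,-2.52],0.3],[[0,0,0],[0.02,-0.05,-2.58],0.3],[[0,0,0],[0.02,-0.05,-2.58],0.3],[[0,0,0],[0.02,-0.05,-2.58],0.5],[[0,0,0],[0.02,-0.05,-2.58],0.8]]}' 50
python3 -m creep '{"moves": [[[0,0,0],[0,0,0],0.8],[[0,0,0],[0,0,0],0.8],[[0,0,0],[0,0,0],0.8],[[0,0,0],[0,0,0],0.8]]}' 50
python3 -m creep '{"moves": [[[0,0,0],[0,0,0.1],0.8],[[0,0,0],[0,0,0.5],0.8],[[0,0,0],[0,0,1.2],0.8],[[0,0,0],[0,0,2.0],0.8],[[0,0,0],[0,0,2.6],0.8],[[0,0,0],[0,-0.6,2.6],0.8],[[0,0,0],[0.1,-1.5,2.6],0.8],[[0,0,0],[0.2,-2.5,2.6],0.8]]}' 50
```

```text
clock: 13.68
position: [0.4582, -0.009, 0.0074]
tool_rot: [0.0, 1.0, -0.024, 0.002]
wrist_force: [0.3, 0.3, -2.0]
finger_gap: 0.494
grasp_force: 50.8
clock: 14.02
position: [0.4582, -0.009, 0.0073]
tool_rot: [0.001, 1.0, -0.024, 0.002]
wrist_force: [-0.7, -0.5, 7.2]
finger_gap: 0.49
grasp_force: 51.7
clock: 14.68
position: [0.4636, -0.1081, 0.1096]
tool_rot: [-0.0, 1.0, -0.023, 0.0]
wrist_force: [0.6, -0.1, -3.5]
finger_gap: 0.491
grasp_force: 51.4
```

```bash
python3 -m creep '{"moves": [[[0,0,0],[0.2,-1,0],0.8],[[0,0,0],[0.4,-2,0],0.8],[[0,0,0],[0.46,-3,0],0.8],[[0,0,0],[0.46,-3.6,0],0.8],[[0,0,0],[0.46,-3.82,0],0.8],[[0,0,0],[0.46,-3.82,0],0.8],[[0,0,0],[0.46,-3.82,-0.8],0.8],[[0,0,0],[0.46,-3.82,-1.6],0.8]]}' 50
python3 -m creep '{"moves": [[[0,0,0],[0,0,-0.4],0.8],[[0,0,0],[0,0,-0.65],0.8],[[0,0,0],[0,0,-0.75],0.8],[[0,0,0],[0,0,-0.75],0.8],[[0,0,0],[0,0,-0.75],0.8]]}' 50
```

```text
clock: 15.35
position: [0.4841, -0.261, 0.0468]
tool_rot: [0.001, 1.0, -0.024, 0.002]
wrist_force: [0.3, -0.1, -2.9]
finger_gap: 0.496
grasp_force: 51.5
clock: 15.77
position: [0.4835, -0.2611, 0.0165]
tool_rot: [0.0, 1.0, -0.024, 0.001]
wrist_force: [-0.5, 0.2, -1.5]
finger_gap: 0.498
grasp_force: 51.5
```

```bash
python3 -m creep '{"moves": [[[0,0,0],[0,0,-0.05],0.8],[[0,0,0],[0,0,-0.09],0.8],[[0,0,0],[0,0,-0.11],0.8],[[0,0,0],[0,0,-0.13],0.8],[[0,0,0],[0,0,-0.13],0.8]]}' 50
```

```text
clock: 16.18
position: [0.4831, -0.2616, 0.0114]
tool_rot: [0.0, 1.0, -0.024, 0.0]
wrist_force: [-1.9, 1.3, 3.8]
finger_gap: 0.499
grasp_force: 52.1
```

```bash
python3 -m creep '{"moves": [[[0,0,0],[0,0,0],0.45],[[0,0,0],[0,0,0],0.4],[[0,0,0],[0,0,0.06],0.38],[[0,0,0],[0,0,0.15],0.36],[[0,0,0],[0,0,0.6],0.3],[[0,0,0],[0,0,1.4],0.3],[[0,0,0],[0.2,0.3,2.2],0.3],[[0,0,0],[0.6,1.0,2.5],0.3]]}' 50
python3 -m creep '{"moves": [[[0,0,0],[0.5,0.9,0],0.3],[[0,0,0],[0.9,1.8,0],0.3],[[0,0,0],[1.2,2.5,0],0.3],[[0,0,0],[1.2,2.87,0],0.3],[[0,0,0],[1.2,2.87,0],0.3],[[0,0,0],[1.2,2.87,0],0.3]]}' 50
python3 - <<'E'
from h import *
s,p=wrist();print(s["position"],s["tool_rot"]);cv2.imwrite("pics/w3.png",p["frame"])
for m in("yoke","ball_joint","hex_nut","bearing_large"):
  for o in r.outline_of(p,m)[:2]:
    v,u=np.nonzero(o["mask"]);W,ok=wz(p,u,v);W=W[ok]
    if len(W)<20: continue
    zt=np.percentile(W[:,2],95);K=W[W[:,2]>zt-.006]
    lo,hi=np.percentile(K,[2,98],axis=0);print(m,round(o["conf"],2),int(u.mean()),int(v.mean()),zt.round(3),((lo+hi)/2).round(4),(hi-lo).round(3))
E
```

```text
clock: 16.85
position: [0.5087, -0.2247, 0.1157]
tool_rot: [0.003, 1.0, -0.026, 0.004]
wrist_force: [1.1, -0.4, 0.7]
finger_gap: 0.699
grasp_force: 0.0
clock: 17.35
position: [0.5543, -0.1061, 0.1102]
tool_rot: [0.0, 1.0, -0.023, -0.0]
wrist_force: [-0.7, 0.4, -0.2]
finger_gap: 0.697
grasp_force: 0.0
[ 0.55433528 -0.10608212  0.11015204] [ 2.54446241e-04  9.99726889e-01 -2.33672602e-02 -2.33703080e-04]
yoke 0.78 279 207 0.033 [ 0.555  -0.105   0.0306] [0.027 0.032 0.005]
yoke 0.32 8 84 0.022 [0.6604 0.0974 0.0196] [0.027 0.01  0.008]
ball_joint 0.77 290 31 0.071 [ 0.6787 -0.1182  0.0687] [0.012 0.013 0.006]
hex_nut 0.82 474 203 0.032 [ 0.5516 -0.2616  0.0295] [0.034 0.034 0.005]
bearing_large 0.62 460 281 0.032 [ 0.4808 -0.2591  0.0293] [0.039 0.039 0.006]
```

View pics/w3.png

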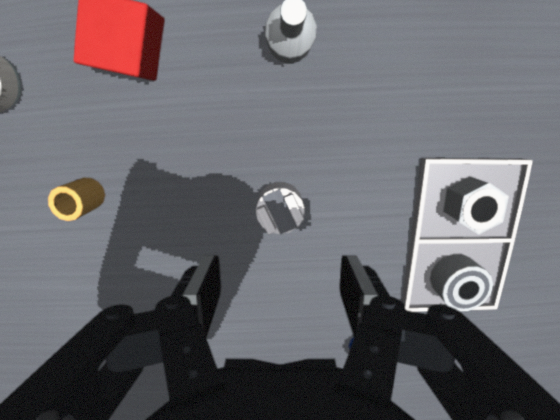

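Tray two holds the nut (474,203) and the large bearing (460,281), both upright and inside. The yoke is at (279,207), under the gripper.

```bash
python3 -m creep '{"moves": [[[0,0,0],[0.02,0.02,-1],0.3],[[0,0,0],[0.02,0.02,-1.9],0.3],[[0,0,0],[0.02,0.02,-2.35],0.3],[[0,0,0],[0.02,0.02,-2.57],0.3],[[0,0,0],[0.02,0.02,-2.63],0.3],[[0,0,0],[0.02,0.02,-2.63],0.3],[[0,0,0],[0.02,0.02,-2.63],0.5],[[0,0,0],[0.02,0.02,-2.63],0.8]]}' 50
python3 -m creep '{"moves": [[[0,0,0],[0,0,0],0.8],[[0,0,0],[0,0,0],0.8],[[0,0,0],[0,0,0],0.8],[[0,0,0],[0,0,0],0.8]]}' 50
python3 -m creep '{"moves": [[[0,0,0],[0,0,0.1],0.8],[[0,0,0],[0,0,0.5],0.8],[[0,0,0],[0,0,1.2],0.8],[[0,0,0],[0,0,2.0],0.8],[[0,0,0],[0,0,2.6],0.8],[[0,0,0],[-0.2,0.6,2.6],0.8],[[0,0,0],[-0.4,1.5,2.6],0.8],[[0,0,0],[-0.6,2.5,2.6],0.8]]}' 50
```

```text
clock: 18.27
position: [0.5571, -0.1064, 0.0072]
tool_rot: [0.001, 1.0, -0.024, 0.002]
wrist_force: [-2.5, 0.6, 20.5]
finger_gap: 0.432
grasp_force: 30.9
clock: 18.6
position: [0.5574, -0.1064, 0.0074]
tool_rot: [0.001, 1.0, -0.024, 0.002]
wrist_force: [-0.9, -1.0, 6.4]
finger_gap: 0.424
grasp_force: 50.6
clock: 19.27
position: [0.5313, -0.0056, 0.1098]
tool_rot: [0.0, 1.0, -0.026, 0.001]
wrist_force: [1.1, 0.5, -1.4]
finger_gap: 0.423
grasp_force: 50.2
```

```bash
python3 -m creep '{"moves": [[[0,0,0],[-0.2,1,0],0.8],[[0,0,0],[-0.4,2,0],0.8],[[0,0,0],[-0.58,3,0],0.8],[[0,0,0],[-0.58,4,0],0.8],[[0,0,0],[-0.58,5,0],0.8],[[0,0,0],[-0.58,6,0],0.8],[[0,0,0],[-0.58,6.7,0],0.8],[[0,0,0],[-0.58,6.88,0],0.8]]}' 50
python3 -m creep '{"moves": [[[0,0,0],[0,0,0],0.8],[[0,0,0],[0,0,-0.8],0.8],[[0,0,0],[0,0,-1.6],0.8],[[0,0,0],[0,0,-2.1],0.8],[[0,0,0],[0,0,-2.3],0.8],[[0,0,0],[0,0,-2.35],0.8],[[0,0,0],[0,0,-2.35],0.8],[[0,0,0],[0,0,-2.35],0.8]]}' 50
```

```text
clock: 19.93
position: [0.5072, 0.2735, 0.109]
tool_rot: [-0.001, 1.0, -0.022, -0.0]
wrist_force: [-0.2, -0.8, -1.9]
finger_gap: 0.426
grasp_force: 50.2
clock: 20.6
position: [0.5097, 0.2694, 0.0167]
tool_rot: [-0.0, 1.0, -0.025, 0.001]
wrist_force: [-0.5, 0.7, -1.3]
finger_gap: 0.419
grasp_force: 50.2
```

```bash
python3 -m creep '{"moves": [[[0,0,0],[-0.03,0,-0.05],0.8],[[0,0,0],[-0.03,0,-0.09],0.8],[[0,0,0],[-0.03,0,-0.11],0.8],[[0,0,0],[-0.03,0,-0.13],0.8],[[0,0,0],[-0.03,0,-0.13],0.8]]}' 50
```

```text
clock: 21.02
position: [0.5076, 0.2698, 0.0114]
tool_rot: [0.0, 1.0, -0.024, 0.0]
wrist_force: [-1.6, -1.3, 4.7]
finger_gap: 0.42
grasp_force: 51.0
```

```bash
python3 -m creep '{"moves": [[[0,0,0],[0,0,0],0.48],[[0,0,0],[0,0,0],0.43],[[0,0,0],[0,0,0.06],0.43],[[0,0,0],[0,0,0.15],0.42],[[0,0,0],[0,0,0.6],0.35],[[0,0,0],[0,0,1.5],0.3],[[0,0,0],[0,0,2.4],0.3],[[0,0,0],[0.3,-0.7,3.0],0.3]]}' 50
python3 -m creep '{"moves": [[[0,0,0],[0.4,-0.9,0.2],0.3],[[0,0,0],[0.8,-1.8,0.2],0.3],[[0,0,0],[1.2,-2.7,0.2],0.3],[[0,0,0],[1.6,-3.6,0.2],0.3],[[0,0,0],[2.0,-4.5,0.2],0.3],[[0,0,0],[2.4,-5.4,0.2],0.3],[[0,0,0],[2.8,-6.3,0.2],0.3],[[0,0,0],[3.2,-7.2,0.2],0.3]]}' 50
```

```text
clock: 21.68
position: [0.5189, 0.2447, 0.1334]
tool_rot: [-0.001, 1.0, -0.022, 0.002]
wrist_force: [0.1, -0.3, 0.6]
finger_gap: 0.698
grasp_force: 0.0
clock: 22.35
position: [0.6476, -0.0483, 0.1381]
tool_rot: [-0.0, 1.0, -0.024, 0.0]
wrist_force: [0.6, -0.4, -0.6]
finger_gap: 0.702
grasp_force: 0.0
```

```bash
python3 -m creep '{"moves": [[[0,0,0],[0.4,-0.8,0],0.3],[[0,0,0],[0.78,-1.6,0],0.3],[[0,0,0],[0.78,-1.7,0],0.3],[[0,0,0],[0.78,-1.7,0],0.3],[[0,0,0],[0.78,-1.7,0],0.3]]}' 50
python3 - <<'E'
from h import *
s,p=wrist();print(s["position"],s["tool_rot"]);cv2.imwrite("pics/w4.png",p["frame"])
o=r.outline_of(p,"ball_joint")[0]
v,u=np.nonzero(o["mask"]);W,ok=wz(p,u,v);W=W[ok];K=W[W[:,2]>.062];lo,hi=np.percentile(K,[2,98],axis=0);print(o["conf"],(lo+hi)/2,hi-lo,u.mean(),v.mean())
E
```

```text
clock: 22.77
position: [0.6778, -0.1142, 0.1375]
tool_rot: [-0.0, 1.0, -0.025, -0.0]
wrist_force: [-0.5, 0.0, 0.2]
finger_gap: 0.702
grasp_force: 0.0
[ 0.67784851 -0.1141558   0.13749411] [-4.01987544e-04  9.99697525e-01 -2.45859579e-02 -4.76230170e-04]
0.69 [ 0.68037103 -0.11794607  0.06724243] [0.01257895 0.01256237 0.00817064] 285.16037735849056 197.97708894878707
```

View pics/w4.png

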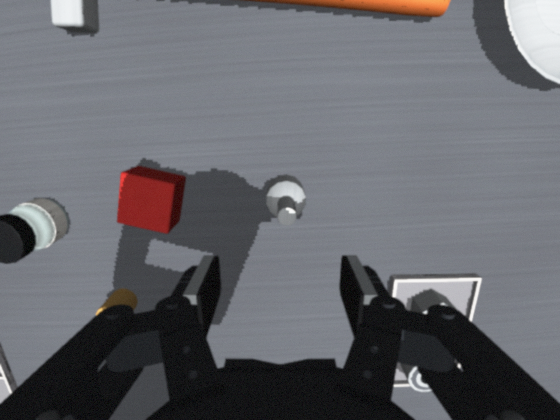

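The ball joint is at (285,198), with its stud centred between the fingers after a 4 mm correction.

```bash
python3 -m creep '{"moves": [[[0,0,0],[0.06,-0.09,-0.5],0.3],[[0,0,0],[0.06,-0.09,-1.4],0.3],[[0,0,0],[0.06,-0.09,-2.3],0.3],[[0,0,0],[0.06,-0.09,-2.9],0.3],[[0,0,0],[0.06,-0.09,-3.15],0.3],[[0,0,0],[0.06,-0.09,-3.22],0.3],[[0,0,0],[0.06,-0.09,-3.22],0.3],[[0,0,0],[0.06,-0.09,-3.22],0.5]]}' 70
python3 -m creep '{"moves": [[[0,0,0],[0,0,0],0.8],[[0,0,0],[0,0,0],0.8],[[0,0,0],[0,0,0],0.8],[[0,0,0],[0,0,0],0.8],[[0,0,0],[0,0,0],0.8],[[0,0,0],[0,0,0],0.8]]}' 70
python3 -m creep '{"moves": [[[0,0,0],[0,0,0.1],0.8],[[0,0,0],[0,0,0.5],0.8],[[0,0,0],[0,0,1.2],0.8],[[0,0,0],[0,0,2.0],0.8],[[0,0,0],[0,0,2.6],0.8],[[0,0,0],[-0.3,0.6,2.7],0.8],[[0,0,0],[-0.6,1.4,2.7],0.8],[[0,0,0],[-1.0,2.3,2.7],0.8]]}' 70
```

```text
clock: 23.53
position: [0.6823, -0.1179, 0.0115]
tool_rot: [0.001, 1.0, -0.024, 0.002]
wrist_force: [-0.6, 0.7, 0.5]
finger_gap: 0.572
grasp_force: 0.0
clock: 24.03
position: [0.6828, -0.1185, 0.0125]
tool_rot: [0.001, 1.0, -0.024, 0.002]
wrist_force: [-0.7, 0.6, 5.7]
finger_gap: 0.364
grasp_force: 70.1
clock: 24.7
position: [0.6413, -0.0266, 0.1194]
tool_rot: [0.0, 1.0, -0.026, 0.002]
wrist_force: [0.3, 1.0, -2.7]
finger_gap: 0.367
grasp_force: 69.6
```

```bash
python3 -m creep '{"moves": [[[0,0,0],[-0.3,0.9,0],0.8],[[0,0,0],[-0.6,1.9,0],0.8],[[0,0,0],[-0.9,2.9,0],0.8],[[0,0,0],[-1.2,3.9,0],0.8],[[0,0,0],[-1.4,4.9,0],0.8],[[0,0,0],[-1.6,5.9,0],0.8],[[0,0,0],[-1.6,6.8,0],0.8],[[0,0,0],[-1.6,7.28,0],0.8]]}' 70
python3 -m creep '{"moves": [[[0,0,0],[0,0,0],0.8],[[0,0,0],[0,0,-0.8],0.8],[[0,0,0],[0,0,-1.6],0.8],[[0,0,0],[0,0,-2.1],0.8],[[0,0,0],[0,0,-2.3],0.8],[[0,0,0],[0,0,-2.4],0.8],[[0,0,0],[0,0,-2.4],0.8],[[0,0,0],[0,0,-2.4],0.8]]}' 70
```

```text
clock: 25.37
position: [0.5753, 0.269, 0.118]
tool_rot: [-0.001, 1.0, -0.023, 0.0]
wrist_force: [0.4, -0.7, -2.3]
finger_gap: 0.364
grasp_force: 69.7
clock: 26.03
position: [0.5781, 0.2651, 0.0228]
tool_rot: [-0.0, 1.0, -0.024, 0.001]
wrist_force: [0.5, 0.8, -0.7]
finger_gap: 0.365
grasp_force: 69.8
```

```bash
python3 -m creep '{"moves": [[[0,0,0],[-0.03,0.05,-0.05],0.8],[[0,0,0],[-0.03,0.05,-0.1],0.8],[[0,0,0],[-0.03,0.05,-0.12],0.8],[[0,0,0],[-0.03,0.05,-0.13],0.8],[[0,0,0],[-0.03,0.05,-0.13],0.8]]}' 70
```

```text
clock: 26.45
position: [0.5757, 0.2674, 0.0165]
tool_rot: [-0.0, 1.0, -0.024, 0.0]
wrist_force: [-1.2, 0.1, 0.4]
finger_gap: 0.368
grasp_force: 70.0
```

```bash
python3 -m creep '{"moves": [[[0,0,0],[0,0,-0.02],0.8],[[0,0,0],[0,0,-0.035],0.8],[[0,0,0],[0,0,-0.035],0.8]]}' 70
```

```text
clock: 26.7
position: [0.5758, 0.2674, 0.0165]
tool_rot: [0.0, 1.0, -0.024, -0.0]
wrist_force: [-3.5, -1.3, 8.7]
finger_gap: 0.364
grasp_force: 70.8
```

```bash
python3 -m creep '{"moves": [[[0,0,0],[0,0,0],0.5],[[0,0,0],[0,0,0.02],0.44],[[0,0,0],[0,0,0.08],0.42],[[0,0,0],[0,0,0.3],0.4],[[0,0,0],[0,0,1.0],0.3],[[0,0,0],[0,0,1.9],0.3],[[0,0,0],[0,0,2.9],0.3],[[0,0,0],[0,0,3.8],0.3]]}' 70
python3 -m creep '{"moves": [[[0,0,0],[-0.2,-0.8,0.2],0.3],[[0,0,0],[-0.3,-1.7,0.2],0.3],[[0,0,0],[-0.4,-2.6,0.2],0.3],[[0,0,0],[-0.5,-3.5,0.2],0.3],[[0,0,0],[-0.5,-4.4,0.2],0.3],[[0,0,0],[-0.5,-4.8,0.2],0.3],[[0,0,0],[-0.5,-4.8,0.2],0.3]]}' 70
python3 - <<'E'
from h import *
print(r.sense()["position"])
P={}
for n in("top","side"):
    p=r.snapshot(n);cv2.imwrite(f"pics/{n}1.png",p["frame"])
    for m in names[2:]:
        for o in r.outline_of(p,m)[:2]:
            v,u=np.nonzero(o["mask"]);W,ok=wz(p,u,v);W=W[ok]
            if len(W)<20 or o["conf"]<.4: continue
            zt=np.percentile(W[:,2],95);K=W[W[:,2]>zt-.006];lo,hi=np.percentile(K,[2,98],axis=0)
            print(n,m,round(o["conf"],2),zt.round(3),((lo+hi)/2)[:2].round(3))
E
```

```text
clock: 27.37
position: [0.5756, 0.2672, 0.169]
tool_rot: [-0.0, 1.0, -0.024, 0.0]
wrist_force: [0.5, 0.8, 0.1]
finger_gap: 0.699
grasp_force: 0.0
clock: 27.95
position: [0.5557, 0.072, 0.1753]
tool_rot: [0.0, 1.0, -0.026, 0.001]
wrist_force: [0.8, -0.6, 0.5]
finger_gap: 0.694
grasp_force: 0.0
[0.55573286 0.07197008 0.17526608]
top bearing_large 0.97 0.034 [ 0.481 -0.261]
top bearing_small 0.73 0.027 [ 0.368 -0.087]
top bearing_small 0.61 0.032 [0.438 0.274]
top hex_nut 0.57 0.033 [ 0.551 -0.263]
top yoke 0.57 0.034 [ 0.481 -0.261]
top ball_joint 0.8 0.075 [0.574 0.267]
top bush 0.67 0.011 [0.507 0.28 ]
top grease_jar 0.54 0.037 [0.684 0.002]
top red_box 0.62 0.037 [0.685 0.001]
side bearing_large 0.97 0.033 [ 0.481 -0.262]
side bearing_small 0.78 0.026 [ 0.37 -0.09]
side bearing_small 0.75 0.026 [ 0.405 -0.183]
side hex_nut 0.58 0.033 [ 0.553 -0.264]
side yoke 0.5 0.037 [0.507 0.267]
side yoke 0.47 0.068 [0.574 0.263]
side ball_joint 0.7 0.074 [0.575 0.265]
side grease_jar 0.87 0.062 [0.666 0.114]
side grease_jar 0.66 0.03 [0.439 0.273]
side red_box 0.65 0.036 [ 0.686 -0.004]
```

View pics/side1.png

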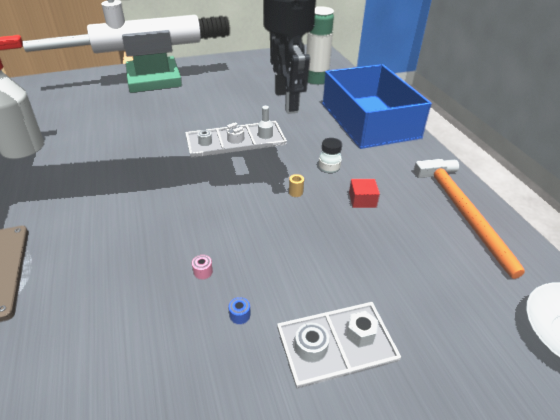

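All five parts stand upright in their compartments: small bearing (204,138), yoke (236,133), ball joint (265,128), large bearing (312,338) and nut (363,328). The bush (296,186), jar and red box have not moved, and the gripper is clear.

```bash
python3 -c "from station import r; print(r.job_done())"
```

```text
the job is handed in; nothing more can be done
None
```

Both kits are made up and handed in at about 28 s of the 128 s allowed: all five parts look upright in their own compartments in the last camera check, with the bush, grease jar and red box unmoved; the hand-in returned no verdict.

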